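Reset the drag adjuster of a wire reel stand

ROBOT

A 6-joint arm with a two-finger parallel gripper is mounted at the origin on a cart in front of the work surface, level with it; the furniture and walls round the work are solid. World frame = base frame: x ahead of the robot, y to its left, z up, the work surface at z = 0. Lengths are in m, angles in rad, forces in N, time in s.
With the tool pointing down it reaches from about 0.35 to 0.95 m from the base axis. Payload 17.4 kg.
Tool frame: the origin (TCP) lies at the very end of the fingers, on their centre line; the grasp point (between the pads) lies 19 mm behind it; z points along the fingers, y is the line along which they close (so a half turn about z gives the same grasp; the last joint's range is limited). The gripper opens to 93 mm and grips with 3 to 60 N. Pads are 15 mm wide; open, the fingers measure 128 mm over their backs; the gripper's body (75 mm by 188 mm) begins 65 mm behind the grasp point.
Start: joints at [1.218, 0.116, 1.442, -0, 1.584, -0.038], TCP at [0.209, 0.642, 0.219] pointing down, gripper open.
Joint ranges: [-2.83, 2.83], [-0.83, 2.19], [0.07, 2.5], [-1.14, 4.28], [0.01, 3], [-2.97, 2.97]. Speed limits (rad/s): [1.89, 1.89, 2.22, 3.14, 3.14, 3.14].

INTERFACE

Orientations are given as a rotation vector (axis times angle).
In Python, from workcell import env gives the robot as it stands.
- The arm moves only by the shell command python3 -m jog 'ROWS' [OPENING] [FORCE]. ROWS is JSON, a list of rows, each an object with "travel": the shift along the world's x, y, z in m, a list of three; "spin": the turn about the world's z in degrees. A call has exactly 5 rows; each row shifts and turns the commanded pose from where the row before left it; what a row does not reach is not made up. A row lasts 1/8 s, in which the tool goes at most 62.5 mm and 10.7 degrees, less where a joint would pass 70% of its speed; a pose out of reach is approached as far as the arm can. A call with a gripper value outside its range is refused whole. OPENING is the finger opening in m, from 0 to 0.093, set as the call begins (- or left out, the last holds). The fingers move at their own pace and stop on an object; FORCE is the grip in N (left out, the last holds). Time passes only in rows, so rows that do not move let the fingers close, or fill a call up. It gives the time, the measured TCP pose, the force, the opening and the grip force at its end, in the units of the state.
- env.read_state(): the state, without advancing time (a new reading comes with each control period).
- env.snapshot(name): name is "scene" or "side" or "wrist"; returns a dict with "img" (420x560x3 uint8, red, green, blue), "vertical_fov" (degrees; the focal length in pixels is half the picture's height over the tangent of half this angle, whatever the lens; pixels are square), "cx", "cy" (the principal point, pixels), "pose" (4x4, takes a point from camera to world coordinates). Camera axes: x right, y down, z forward; pixel columns grow to the right and rows downward; lengths in m; the calibration is good to about 2 mm. A picture is of the moment at which its call begins. There is no depth.
- env.sign_off(): hands the job in; it is judged then, once.
Trained networks look in the newest picture that a camera, given by its name, has taken for a name from the list of things; names that differ only in an ending like _2 or _b are one class to them, and where a whole thing is asked for, a point or a joint stands for the part that bears it (a point fixed in the world has none). Each returns a list of dicts, best first, with "confidence" (0 to 1); they miss things now and then, are a little off and sometimes report something else, mostly with a low value. They report only what shows in the picture. A call takes as long as a camera call.
- env.find_in(target, camera): "xy" ([column, row] in pixels, amid what is visible of it).
- env.cut_out(target, camera): "region" (420x560 bool, what is visible of it) and "xy" ([column, row] in pixels, amid what is visible of it).
The state is a dict: "t": time; "joints": joint angles; "dq": joint speeds; "joint_torque": joint torques, N m; "eef_pos": TCP position; "eef_rot": TCP orientation; "force": force on the tool from outside, world axes, zero at the start; "wrist_torque": the same for the moment, N m; "gripper_width": opening from 0.0 (shut) to 1.0 (fully open); "finger_force": force on a finger pad.
Only numpy, scipy, OpenCV 4.12 (cv2) and the standard library are available. Lean on these libraries where they do the work, as an engineer would, in place of code of your own. Each camera call takes 0.05 s, during which the arm holds its last target. There are 200 camera calls.

TASK

Reset the drag on the copper wire reel stand: with the flat-blade key from the wooden block, turn the slotted lock screw anticlockwise to its stop, without touching that screw with the fingers, and stand the key fully home in its block again. Then turn the winged thumbscrew above the reel clockwise until it seats, back it off a quarter turn, and finish still gripping its wing at that setting so that I can nip up the lock screw. Leave the other things on the table where they are.

Things in the scene. Friction and masses are not known exactly. Their poses are not given: they have to be found in the camera images.
- key: Loose flat-blade key, 96 mm tall, 90 g, upright in its block. Origin: middle of the blade's lower edge, z up. Blade 18 (x) x 4 (y) mm, 10 long; round shaft 18 mm dia up to z 44; flange 30 mm dia z 44 to 49, rests on the block's top; neck 15 mm dia; flat black handle 44 (x) x 12 (y) mm, z 58 to 96. Grip it across the 12 mm.
- key_handle (a point): Middle of the key's handle, 78 mm above the key's origin on its axis; axes as the key's.
- key_block: Fixed wooden block 64 x 64 x 50 mm, left of the white bench power supply (126 mm tall, between block and stand). Origin at the centre of its underside. A vertical through hole, 22 mm diameter with 3 mm chamfer, at its centre. Fully home, the key's flange rests on the block's top and the key's origin is 6 mm above the block's; any turn angle will do.
- reel_stand: Fixed stand right of the bench supply: aluminium base 150 x 100 x 10 mm, fixed copper wire reel (72 mm dia) on a spindle, column behind it, steel arm (112 x 36 mm) over the reel, its top 102 mm above the table. Origin on the table on the reel's axis; x points along the arm from the thumbscrew to the lock screw, 66 mm away.
- lock_slot (a point): Top centre of the dark slotted lock screw head on the arm above the column, 113 mm above the table. Foot 30 mm diameter, head 26 mm; the slot runs right across it along this point's x, 7 mm wide (y), 8 mm deep, open at both ends. The point turns with the screw.
- lock_screw (a joint): Turn of the lock screw: 0 = locked; grows anticlockwise seen from above to a hard stop at 1.2 rad (slack); starts between 0 and 0.25. Stays where left; friction about 0.06 N m. The blade has about 0.2 rad of play in the slot either way. At its stop means above 1.05.
- thumb_wing (a point): Middle of the brass wing of the thumbscrew, on its vertical axis, on the arm above the reel, 132 mm above the table. The wing is a flat upright plate 36 mm wide (this point's x), 10 mm thick (y), 32 mm tall (116 to 148 mm above the table), on a round collar 22 mm in diameter. Grip across the 10 mm thickness. The point turns with the screw.
- thumbscrew (a joint): Turn of the thumbscrew: grows clockwise seen from above (tightening) to a hard stop at 4.0 rad, where it is seated (rubber pad under the arm meets the reel); starts 1.5 to 2.6 rad short of that. A quarter turn back from the seat is 2.43. It does not rise or sink; stays where left; friction about 0.04 N m.
- multimeter: Bystander: yellow and black hand multimeter, 135 x 68 x 38 mm, lying flat; origin under its centre.
- jar_white: Bystander: white jar with lid, 69 mm diameter, 95 mm tall; origin under its centre.
- bottle_dark: Bystander: dark bottle, 54 mm diameter, 118 mm tall; origin under its centre.
- screwdriver: Bystander: ordinary yellow screwdriver, 175 x 24 x 25 mm, lying flat; not the tool for this job; origin under its centre.

How it is judged:
By the outcome, as a careful person would: the job done as asked, in the order asked, and still so for the second after the job is handed in, while the arm keeps its last pose, push and grip.
It also fails if it takes over 72 s, if anything falls off the work surface, if the arm or the gripper's body presses on something with over 40 N, if the wrist force passes 120 N, or if a joint passes its speed limit or range.

## Working session

There is one attempt and no reset: what is moved stays moved. The work goes in short steps, Python scripts to look and compute and a shell command to move; the robot and the scene stay as the last step left them, time stands still between calls to the robot, and variables do not carry over. Pictures are saved under pics/ and viewed, at most 10 in all, crops included, and the job is handed in when it is done.

```bash
ls; mkdir -p pics; cat > h.py <<'E'
import numpy as np, cv2
from workcell import env
def snap(cam,fn=None):
    s=env.snapshot(cam)
    if fn: cv2.imwrite('pics/'+fn,s['img'][:,:,::-1])
    return s
def K(s):
    f=s['img'].shape[0]/2/np.tan(np.radians(s['vertical_fov'])/2); return f
def ray(s,uv):
    d=np.array([(uv[0]-s['cx'])/K(s),(uv[1]-s['cy'])/K(s),1.]); P=np.array(s['pose'])
    return P[:3,3],P[:3,:3]@d
def atz(s,uv,z):
    o,d=ray(s,uv); return o+d*(z-o[2])/d[2]
def proj(s,p):
    P=np.array(s['pose']); c=P[:3,:3].T@(np.array(p)-P[:3,3]); return c[:2]/c[2]*K(s)+[s['cx'],s['cy']]
E
python3 - <<'E'
from h import *
import cv2
ims=[]
S={}
for c in ['scene','side','wrist']:
    s=snap(c); S[c]=s; ims.append(s['img']); print(c,np.round(s['pose'],3).tolist(),s['vertical_fov'])
    for t in ['key','key_handle','key_block','lock_slot','thumb_wing','multimeter','jar_white','bottle_dark','screwdriver']:
        r=env.find_in(t,c)
        print(t,[(np.round(q['xy']).tolist(),round(q['confidence'],2)) for q in r[:3]])
cv2.imwrite('pics/a.png',cv2.resize(ims[0],(800,600))[:,:,::-1]); cv2.imwrite('pics/b.png',cv2.resize(ims[1],(800,600))[:,:,::-1])
E
```

```text
pics
scene [[0.782, -0.301, 0.545, -0.316], [-0.623, -0.384, 0.682, -0.864], [0.005, -0.873, -0.488, 0.8], [0.0, 0.0, 0.0, 1.0]] 51.94850893652511
key [([239.0, 192.0], 0.48)]
key_handle [([240.0, 194.0], 0.59)]
key_block [([243.0, 206.0], 0.91)]
lock_slot [([355.0, 227.0], 0.67), ([371.0, 229.0], 0.47), ([234.0, 176.0], 0.42)]
thumb_wing [([242.0, 207.0], 0.63)]
multimeter [([326.0, 304.0], 0.71)]
jar_white [([225.0, 185.0], 0.56)]
bottle_dark [([231.0, 172.0], 0.81)]
screwdriver [([294.0, 262.0], 0.47)]
side [[0.975, -0.116, 0.188, 0.264], [-0.22, -0.575, 0.788, -0.805], [0.017, -0.81, -0.587, 0.804], [0.0, 0.0, 0.0, 1.0]] 56.24837799309919
key [([264.0, 184.0], 0.59), ([262.0, 341.0], 0.56)]
key_handle [([262.0, 187.0], 0.69)]
key_block [([260.0, 197.0], 0.51)]
lock_slot [([282.0, 157.0], 0.53), ([364.0, 275.0], 0.52)]
thumb_wing [([336.0, 266.0], 0.71), ([271.0, 279.0], 0.5)]
multimeter [([264.0, 341.0], 0.66), ([264.0, 183.0], 0.5)]
jar_white [([255.0, 171.0], 0.78)]
bottle_dark [([282.0, 160.0], 0.89)]
screwdriver [([266.0, 279.0], 0.54)]
wrist [[0.31, 0.921, 0.235, 0.145], [0.951, -0.301, -0.076, 0.664], [0.001, 0.247, -0.969, 0.385], [0.0, 0.0, 0.0, 1.0]] 59.094312740550215
key []
key_handle []
key_block []
lock_slot []
thumb_wing []
multimeter []
jar_white []
bottle_dark []
screwdriver []
```

View pics/a.png

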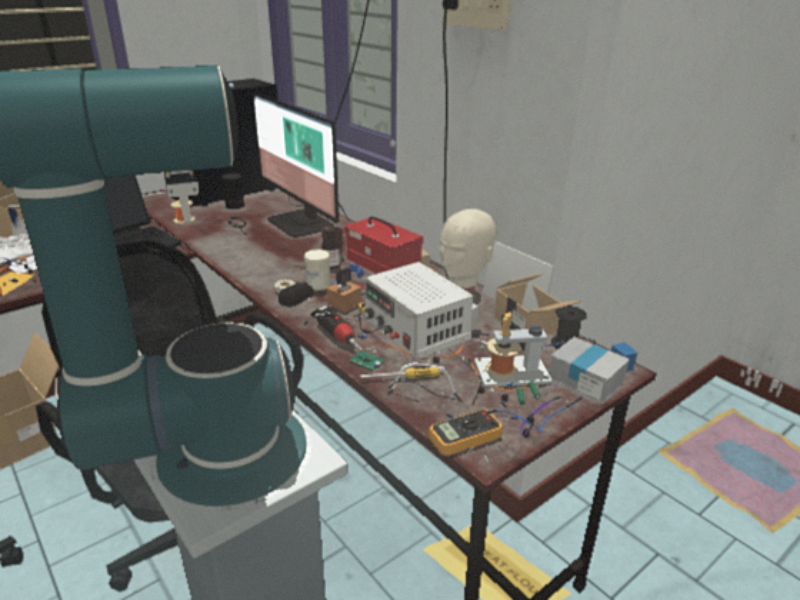

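View pics/b.png

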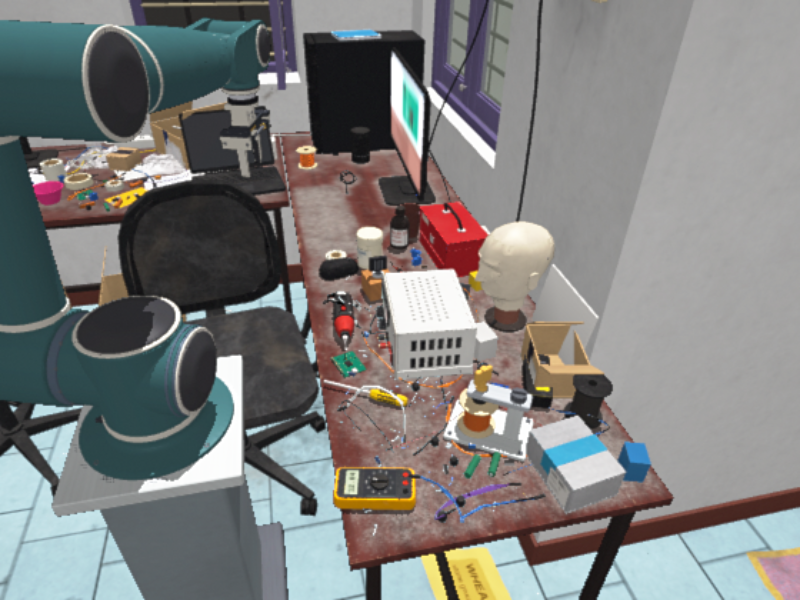

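Both pictures show the key in its block left of the white supply (side px ≈ (264,184)). The stand is on the right, with the wing at side px ≈ (338,263) and the lock screw at ≈ (363,277).

```bash
python3 - <<'E'
from h import *
s=snap('side')
for n,uv,z in [('key',(262,187),.084),('slot',(364,276),.113),('wing',(337,265),.132),('meter',(264,341),.02),('sd',(266,279),.012),('jar',(256,171),.05),('bot',(282,160),.06),('psu front-left top',(393*.7,272*.7),.126),('psu fr',(395*.7,330*.7),.126),('psu br',(475*.7,322*.7),.126)]:
    print(n,atz(s,uv,z).round(3))
s=snap('scene')
print('scene key',atz(s,(240,194),.084).round(3),'slot',atz(s,(371,230),.113),'wing',atz(s,(507*.7,322*.7),.132))
st=env.read_state(); print(st)
E
```

```text
key [0.471 0.313 0.084]
slot [ 0.632 -0.181  0.113]
wing [ 0.571 -0.15   0.132]
meter [ 0.369 -0.248  0.02 ]
sd [ 0.414 -0.045  0.012]
jar [0.48  0.482 0.05 ]
bot [0.592 0.53  0.06 ]
psu front-left top [0.496 0.22  0.126]
psu fr [0.456 0.018 0.126]
psu br [0.616 0.011 0.126]
scene key [0.473 0.318 0.084] slot [ 0.61708264 -0.17578559  0.113     ] wing [ 0.57361844 -0.14736033  0.132     ]
{'t': 1.6, 'joints': array([ 1.21823551e+00,  1.16014515e-01,  1.44166401e+00,  3.57020738e-06,
        1.58399270e+00, -3.77736490e-02]), 'dq': array([ 5.41490309e-05, -1.95920450e-03,  1.32350885e-03, -8.53018175e-05,
        3.06652203e-03, -9.95004719e-04]), 'joint_torque': array([ 2.55422259e-03, -7.21017480e+01, -6.22743702e+01,  7.80267944e-02,
        1.86381291e-02,  2.01117211e-05]), 'eef_pos': array([0.20897483, 0.64182089, 0.21859658]), 'eef_rot': array([-4.92424489e-01, -3.10274149e+00,  1.19980501e-04]), 'force': array([0.653795  , 0.17427769, 0.18750873]), 'wrist_torque': array([0.03015214, 0.01230646, 0.039005  ]), 'finger_force': 0.0, 'gripper_width': 1.0008376015527258}
```

```bash
python3 -m jog '[{"travel":[0.025,-0.04,0.03],"spin":0},{"travel":[0.025,-0.04,0.01],"spin":0},{"travel":[0.025,-0.04,0],"spin":0},{"travel":[0.025,-0.04,0],"spin":0},{"travel":[0.025,-0.04,0],"spin":0}]'
python3 -m jog '[{"travel":[0.025,-0.04,0],"spin":0},{"travel":[0.025,-0.04,0],"spin":0},{"travel":[0.025,-0.04,0],"spin":0},{"travel":[0.02,-0.01,0],"spin":0},{"travel":[0,0,0],"spin":0}]'
python3 - <<'E'
from h import *
s=snap('wrist'); print(env.read_state()['eef_pos'])
cv2.imwrite('pics/c.png',s['img'][:,:,::-1])
for t,z in [('key_handle',.084),('key_block',.05)]:
    for r in env.cut_out(t,'wrist')[:2]:
        m=r['region'].astype(np.uint8); print(t,r['xy'],r['confidence'],m.sum(),atz(s,r['xy'],z))
        b=cv2.boxPoints(cv2.minAreaRect(cv2.findNonZero(m))); print([atz(s,p,z).round(4).tolist() for p in b])
E
```

```text
t: 2.22
eef_pos: [0.3346, 0.4405, 0.2588]
eef_rot: [0.492, 3.103, 0.0]
force: [-0.0, -0.1, -0.2]
gripper_width: 0.998
finger_force: 0.0
t: 2.85
eef_pos: [0.4299, 0.3115, 0.2585]
eef_rot: [-0.495, -3.102, 0.0]
force: [-0.3, 0.4, -0.5]
gripper_width: 1.001
finger_force: 0.0
[0.42918461 0.31215702 0.25844865]
key_handle [321.6, 230.1] 0.93 950 [0.48077351 0.33532221 0.084     ]
[[0.4548, 0.3245, 0.084], [0.4614, 0.3505, 0.084], [0.5118, 0.3392, 0.084], [0.5051, 0.3122, 0.084]]
key_block [307.4, 210.1] 0.81 3159 [0.46661745 0.32765049 0.05      ]
[[0.4474, 0.2957, 0.05], [0.4364, 0.3574, 0.05], [0.5084, 0.371, 0.05], [0.5214, 0.3069, 0.05]]
```

View pics/c.png

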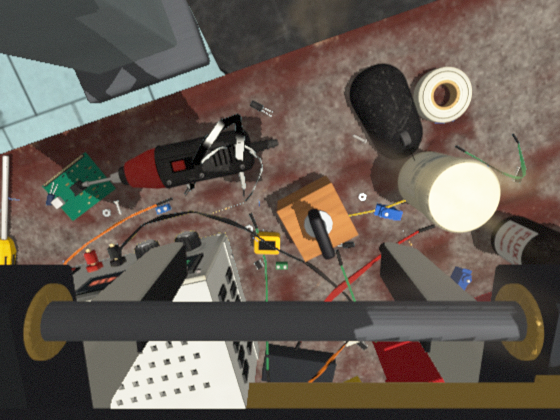

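The key stands in its block at wrist px ≈ (320,230), handle running roughly up-down in the picture; the supply is lower left and the jar right. I'll zoom in.

```bash
python3 - <<'E'
import cv2
i=cv2.imread('pics/c.png')[165:285,240:400]; cv2.imwrite('pics/c2.png',cv2.resize(i,(800,600),interpolation=cv2.INTER_CUBIC))
E
```

```text
(no output)
```

View pics/c2.png

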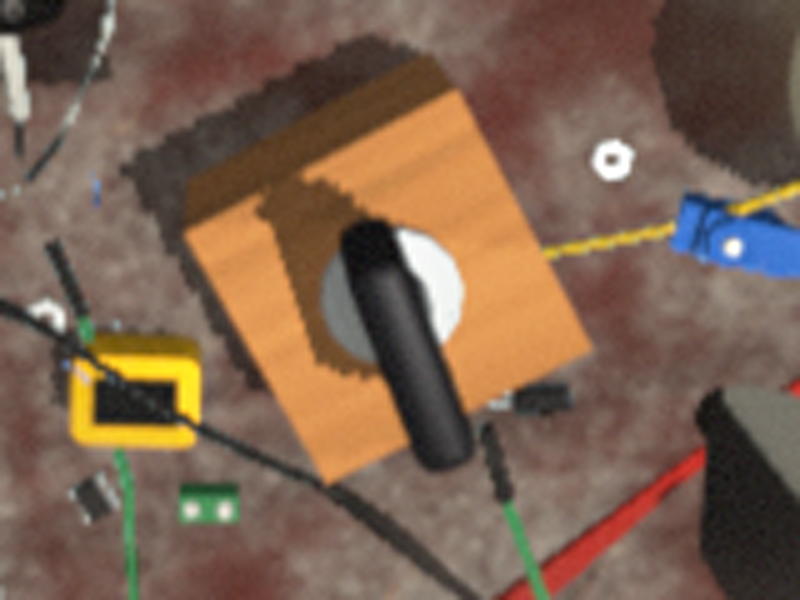

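The block's top face has corners at about (277,211), (331,183), (358,235) and (306,262) in wrist px, with the flange centred at ≈ (319,224). The handle's top runs from ≈ (315,220) to (330,257).

```bash
cat >> h.py <<'E'
def tooly():
    from scipy.spatial.transform import Rotation as R
    st=env.read_state(); M=R.from_rotvec(st['eef_rot']).as_matrix(); return st['eef_pos'],np.degrees(np.arctan2(M[1,1],M[0,1])),M
E
python3 - <<'E'
from h import *
s=snap('wrist')
f=lambda u,v:(240+u/5,165+v/5)
c=[atz(s,f(*p),.05) for p in [(185,232),(455,92),(592,350),(328,485)]]
print('corners',np.round(c,4).tolist(),np.mean(c,0), [np.linalg.norm(c[i]-c[i-1]) for i in range(4)])
print('flange',atz(s,f(393,297),.055))
a,b=atz(s,f(380,258),.102),atz(s,f(445,458),.102); d=b-a
print('handle',a,b,(a+b)/2,np.linalg.norm(d),np.degrees(np.arctan2(d[1],d[0])))
print(tooly()[:2])
E
```

```text
corners [[0.4567, 0.2982, 0.05], [0.4456, 0.3602, 0.05], [0.5081, 0.3724, 0.05], [0.5202, 0.3099, 0.05]] [0.48265348 0.33518721 0.05      ] [np.float64(0.06457454001692135), np.float64(0.06303365326434243), np.float64(0.06373265276412289), np.float64(0.06366372763501568)]
flange [0.48217221 0.33551186 0.055     ]
handle [0.45941494 0.33530263 0.102     ] [0.50016319 0.33566164 0.102     ] [0.47978906 0.33548214 0.102     ] 0.040749838904361374 0.5047967105089988
(array([0.42843981, 0.31269516, 0.25856894]), np.float64(72.02898246546445))
```

```bash
python3 -m jog '[{"travel":[0.0,0,0],"spin":9},{"travel":[0.025,0.012,0],"spin":9},{"travel":[0.027,0.011,-0.03],"spin":0},{"travel":[0,0,-0.05],"spin":0},{"travel":[0,0,-0.02],"spin":0}]' 0.06
python3 - <<'E'
from h import *
s=snap('wrist','d.png'); p,y,M=tooly(); print(p,y,M[:,2])
for r in env.cut_out('key_handle','wrist')[:2]: print(r['xy'],r['confidence'])
for q in [(.481-.022,.3355,.102),(.481+.022,.3355,.102)]: print(proj(s,q))
E
```

```text
t: 3.68
eef_pos: [0.4797, 0.3351, 0.1557]
eef_rot: [0.001, -3.138, 0.003]
force: [-0.4, 0.1, 0.4]
gripper_width: 0.643
finger_force: 0.0
[0.47947691 0.33480496 0.15459935] 90.01907923934591 [-0.0039449  -0.00240385 -0.99998933]
[281.9, 218.4] 0.79
[282.0185977  193.41104472]
[282.06518788 261.13515596]
```

View pics/d.png

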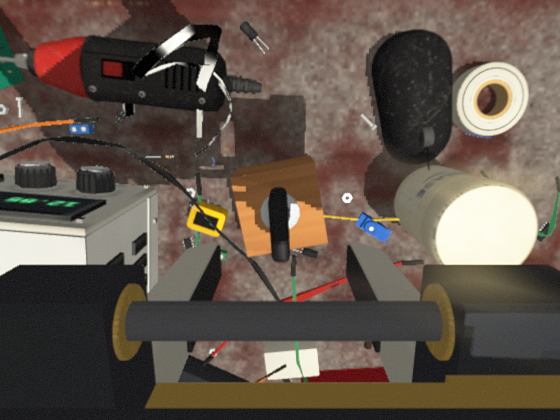

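The handle runs from (280,187) to (281,262), centred between the fingers and parallel to them. Going down to grip.

```bash
python3 -m jog '[{"travel":[0.001,0,-0.045],"spin":0},{"travel":[0.001,0.0005,-0.035],"spin":0},{"travel":[0,0,-0.009],"spin":0},{"travel":[0,0,0],"spin":0},{"travel":[0,0,0],"spin":0}]' 
python3 -m jog '[{"travel":[0,0,0],"spin":0},{"travel":[0,0,0],"spin":0},{"travel":[0,0,0],"spin":0},{"travel":[0,0,0],"spin":0},{"travel":[0,0,0],"spin":0}]' 0 40
```

```text
t: 4.4
eef_pos: [0.4837, 0.3359, 0.0719]
eef_rot: [0.001, 3.139, 0.002]
force: [-0.1, -0.7, 0.4]
gripper_width: 0.645
finger_force: 0.0
t: 5.03
eef_pos: [0.483, 0.3353, 0.0696]
eef_rot: [-0.001, -3.141, 0.0]
force: [-0.7, -0.7, 0.2]
gripper_width: 0.159
finger_force: 0.2
```

```bash
python3 -m jog '[{"travel":[0,0,0],"spin":0},{"travel":[0,0,0],"spin":0},{"travel":[0,0,0],"spin":0},{"travel":[0,0,0.03],"spin":0},{"travel":[0,0,0.03],"spin":0}]' 
python3 -m jog '[{"travel":[0,0,0.05],"spin":0},{"travel":[0,0,0.05],"spin":0},{"travel":[0,0,0.05],"spin":0},{"travel":[0,0,0],"spin":0},{"travel":[0,0,0],"spin":0}]'
```

```text
t: 5.65
eef_pos: [0.4828, 0.3351, 0.13]
eef_rot: [-0.001, -3.141, 0.001]
force: [0.4, 1.4, -1.3]
gripper_width: 0.129
finger_force: 40.0
t: 6.28
eef_pos: [0.4829, 0.3353, 0.2787]
eef_rot: [-0.001, -3.141, 0.001]
force: [0.7, 0.7, -1.0]
gripper_width: 0.127
finger_force: 40.0
```

```bash
python3 -m jog '[{"travel":[0,-0.04,0.01],"spin":0},{"travel":[0,-0.045,0],"spin":0},{"travel":[0,-0.05,0],"spin":0},{"travel":[0.005,-0.05,0],"spin":0},{"travel":[0.01,-0.05,0],"spin":0}]' 
python3 -m jog '[{"travel":[0.01,-0.05,0],"spin":0},{"travel":[0.01,-0.05,0],"spin":0},{"travel":[0.01,-0.05,0],"spin":0},{"travel":[0.01,-0.04,0],"spin":0},{"travel":[0,0,0],"spin":0}]'
python3 - <<'E'
from h import *
s=snap('wrist','e.png'); p,y,M=tooly(); print(p,y,M[:,2])
np.save('e_pose.npy',s['pose'])
for t,z in [('lock_slot',.113),('thumb_wing',.132)]:
    for r in env.cut_out(t,'wrist')[:2]: print(t,r['xy'],r['confidence'],atz(s,r['xy'],z), cv2.boundingRect(r['region'].astype(np.uint8)))
cv2.imwrite('pics/e2.png',cv2.resize(s['img'],(800,600),interpolation=cv2.INTER_CUBIC)[:,:,::-1])
E
```

```text
t: 6.9
eef_pos: [0.4975, 0.0988, 0.288]
eef_rot: [-0.0, -3.14, 0.0]
force: [0.6, 1.0, -1.4]
gripper_width: 0.125
finger_force: 40.0
t: 7.52
eef_pos: [0.5378, -0.0919, 0.2873]
eef_rot: [-0.006, -3.138, -0.001]
force: [-0.3, 0.1, -0.8]
gripper_width: 0.125
finger_force: 40.0
[ 0.53771668 -0.09048457  0.28770421] 89.85113555938744 [-2.81011580e-03  7.15492412e-04 -9.99995796e-01]
thumb_wing [232.3, 231.8] 0.82 [ 0.57401881 -0.13695096  0.132     ] (217, 214, 28, 44)
```

View pics/e2.png

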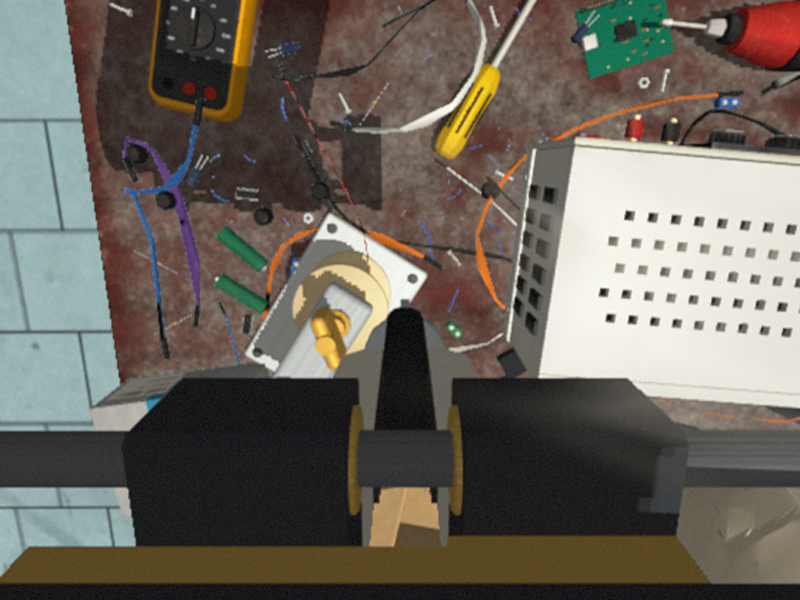

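The wing shows at ≈ (228,237) in the 560-wide picture, but the lock screw is hidden under the gripper body. I'll move forward to uncover it.

```bash
python3 -m jog '[{"travel":[0.03,0,0],"spin":0},{"travel":[0.04,0,0],"spin":0},{"travel":[0,0,0],"spin":0},{"travel":[0,0,0],"spin":0},{"travel":[0,0,0],"spin":0}]' 
python3 - <<'E'
from h import *
s=snap('wrist','f.png'); p,y,M=tooly(); print(p,y,M[:,2])
for t,z in [('lock_slot',.113),('thumb_wing',.132)]:
    for r in env.cut_out(t,'wrist')[:2]: print(t,r['xy'],r['confidence'],atz(s,r['xy'],z), cv2.boundingRect(r['region'].astype(np.uint8)))
cv2.imwrite('pics/f2.png',cv2.resize(s['img'][130:280,120:320],(800,600),interpolation=cv2.INTER_CUBIC)[:,:,::-1])
import pickle; s['img']=s['img'];pickle.dump(s,open('f.pkl','wb'))
E
```

```text
t: 8.3
eef_pos: [0.6074, -0.0892, 0.29]
eef_rot: [0.0, 3.141, -0.0]
force: [-0.2, 0.5, -0.5]
gripper_width: 0.125
finger_force: 40.0
[ 0.60744195 -0.08937904  0.29013248] 89.9763362411632 [ 7.47605083e-04 -1.54856352e-04 -9.99999709e-01]
lock_slot [193.4, 211.6] 0.62 [ 0.6310876  -0.17405192  0.113     ] (179, 196, 31, 31)
thumb_wing [224.9, 156.1] 0.91 [ 0.57594337 -0.13877855  0.132     ] (211, 137, 30, 43)
```

View pics/f2.png

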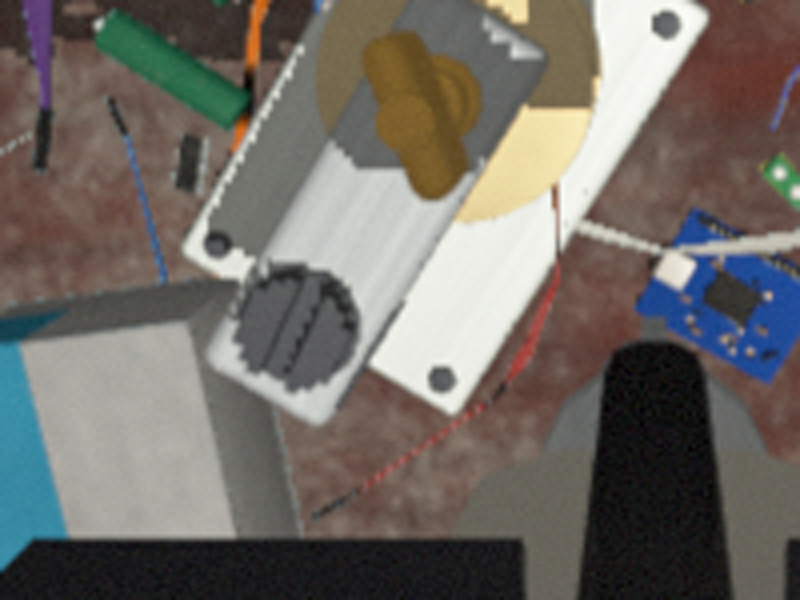

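The lock screw head is at ≈ (193,212), its slot running at roughly −27° in world terms. The wing is at ≈ (225,156), and the gripper hides neither. I'll rectify the picture to get the angles.

```bash
cat >> h.py <<'E'
def rect(s,c,z,half=.03,mm=.0001):
    # top-down view: columns = world x, rows = -world y
    n=int(2*half/mm); q=np.float32([[0,0],[n,0],[n,n],[0,n]])
    w=[(c[0]-half,c[1]+half,z),(c[0]+half,c[1]+half,z),(c[0]+half,c[1]-half,z),(c[0]-half,c[1]-half,z)]
    H=cv2.getPerspectiveTransform(np.float32([proj(s,p) for p in w]),q); return cv2.warpPerspective(s['img'],H,(n,n),flags=cv2.INTER_CUBIC)
def lineang(g,r,rng):
    n=g.shape[0]; best=[]
    for a in rng:
        R=cv2.warpAffine(g,cv2.getRotationMatrix2D((n/2,n/2),-a,1),(n,n))  # world angle a -> horizontal
        k=R[n//2-r:n//2+r,n//2-r:n//2+r].mean(1); best.append(k.std())
    return rng[int(np.argmax(best))],np.array(best)
E
python3 - <<'E'
from h import *
import pickle
s=pickle.load(open('f.pkl','rb'))
c=np.array([.6311,-.1741]); 
for cc in [c]:
    im=rect(s,cc,.113,half=.025); g=cv2.cvtColor(im,cv2.COLOR_RGB2GRAY).astype(np.float32)
    a,b=lineang(g,85,np.arange(-70,30,1.)); print('slot angle',a,np.round(b[::4],2))
w=rect(s,[.578,-.139],.148,half=.035)
cv2.imwrite('pics/g.png',np.hstack([cv2.resize(im,(400,400)),cv2.resize(w,(400,400))])[:,:,::-1])
print(env.read_state()['joints'].round(3))
E
```

```text
slot angle -27.0 [2.46 2.52 2.49 2.64 2.98 3.34 3.92 5.02 6.49 8.12 9.47 9.75 8.74 7.15
 5.58 4.26 3.4  2.88 2.46 2.3  2.39 2.46 2.39 2.31 2.12]
[-0.188 -0.027  1.474 -0.     1.693 -1.758]
```

View pics/g.png

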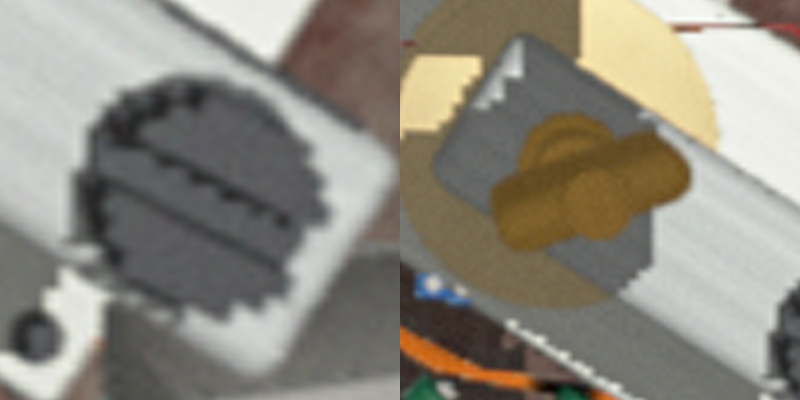

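The head is centred close to the rectified picture's middle, with the slot line through it at −27°. The wing centre is ≈ (0.5766, −0.1373) at about +18°. Next I'll check the lateral camera bias using the held key.

```bash
python3 - <<'E'
from h import *
import pickle
s=pickle.load(open('f.pkl','rb')); p=np.array([.60744,-.08938,.29013])
for dz in (-.0056,.032):
    for dy in (-.006,.006): print(dz,dy,proj(s,p+[-.022,dy,dz]))
g=s['img'].mean(2)
for r in (225,232,240,248,256): 
    row=g[r,240:330]; m=np.where(row<45)[0]+240; print(r,m.min(),m.max(),(m.min()+m.max())/2)
print('flange',proj(s,p+[0,0,-.0146]),proj(s,p+[-.015,0,-.0146]),proj(s,p+[0,.015,-.0146]))
E
```

```text
-0.0056 -0.006 [267.81311881 211.57264714]
-0.0056 0.006 [292.81310965 211.55627629]
0.032 -0.006 [263.8976163 236.9226733]
0.032 0.006 [295.33825939 236.90094864]
225 271 295 283.0
232 270 296 283.0
240 269 297 283.0
248 268 298 283.0
256 267 299 283.0
flange [280.54094179 248.11921369] [280.47237427 220.31849977] [309.48309753 248.09875292]
```

```bash
python3 -m jog '[{"travel":[0.002,-0.02,0],"spin":-10.5},{"travel":[0.002,-0.02,0],"spin":-10.5},{"travel":[0.002,-0.02,0],"spin":-10.5},{"travel":[0.001,-0.017,0],"spin":-10.5},{"travel":[0,0,0],"spin":-10.5}]' >/dev/null
python3 -m jog '[{"travel":[0,0,0],"spin":-10.5},{"travel":[0,0,0],"spin":-10.5},{"travel":[0,0,0],"spin":-10.5},{"travel":[0,0,0],"spin":-10.5},{"travel":[0,0,0],"spin":-10.5}]' >/dev/null
python3 -m jog '[{"travel":[0,0,0],"spin":-10.5},{"travel":[0,0,0],"spin":-10.5},{"travel":[0,0,0],"spin":-10.5},{"travel":[0,0,0],"spin":-10.5},{"travel":[0,0,0],"spin":-10.5}]' >/dev/null
python3 -m jog '[{"travel":[0,0,0],"spin":-10.5},{"travel":[0,0,0],"spin":-10.5},{"travel":[0,0,0],"spin":-10.5},{"travel":[0,0,0],"spin":-10.5},{"travel":[0,0,0],"spin":-7.5}]'
python3 -m jog '[{"travel":[0,0,0],"spin":0},{"travel":[0,0,0],"spin":0},{"travel":[0,0,0],"spin":0},{"travel":[0,0,0],"spin":0},{"travel":[0,0,0],"spin":0}]'
python3 - <<'E'
from h import *
import pickle
s=snap('wrist','h.png'); p,y,M=tooly(); print(p,y,M[:,2])
pickle.dump(s,open('hh.pkl','wb'))
for t,z in [('lock_slot',.113),('thumb_wing',.132)]:
    for r in env.cut_out(t,'wrist')[:2]: print(t,r['xy'],r['confidence'],atz(s,r['xy'],z), cv2.boundingRect(r['region'].astype(np.uint8)))
im=rect(s,[.6311,-.1741],.113,half=.025); g=cv2.cvtColor(im,cv2.COLOR_RGB2GRAY).astype(np.float32)
print(lineang(g,85,np.arange(-70,30,1.))[0])
w=rect(s,[.578,-.139],.148,half=.035)
cv2.imwrite('pics/i.png',np.hstack([cv2.resize(im,(400,400)),cv2.resize(w,(400,400))])[:,:,::-1])
gg=s['img'].mean(2)
for r in (240,250): 
    row=gg[r,240:330]; m=np.where(row<45)[0]+240; print(r,m.min(),m.max())
E
```

```text
t: 10.95
eef_pos: [0.6147, -0.1667, 0.2899]
eef_rot: [3.053, -0.743, 0.001]
force: [-0.3, 1.0, -0.7]
gripper_width: 0.125
finger_force: 40.0
t: 11.58
eef_pos: [0.615, -0.1667, 0.2897]
eef_rot: [3.055, -0.734, 0.0]
force: [-0.1, 0.3, -1.4]
gripper_width: 0.132
finger_force: 40.0
[ 0.61499506 -0.16668216  0.28962181] -117.01860966020548 [-7.65026494e-05 -2.63807753e-05 -9.99999997e-01]
lock_slot [283.9, 167.1] 0.93 [ 0.63304528 -0.17478234  0.113     ] (269, 149, 31, 33)
thumb_wing [282.6, 164.7] 0.16 [ 0.63784095 -0.17592862  0.132     ] (270, 149, 30, 32)
-27.0
240 270 297
250 268 298
```

View pics/i.png

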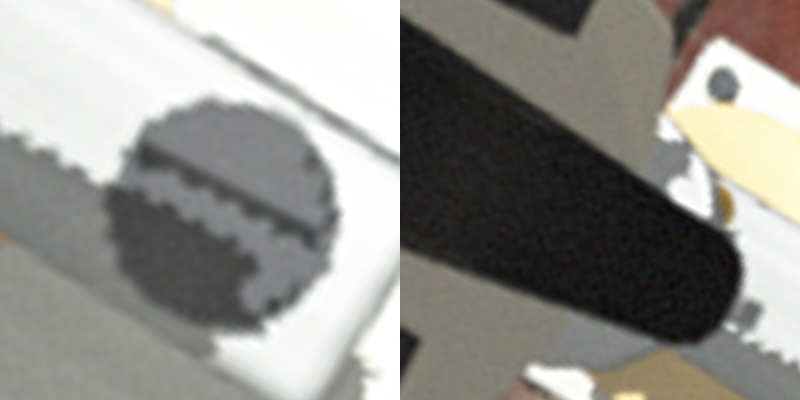

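The −117° view shows the same slot at −27°, with the disc centred at ≈ (220,212) in the left crop. I'll compare the profiles across the slot in both views.

```bash
python3 - <<'E'
from h import *
import pickle
for f in ('f.pkl','hh.pkl'):
    s=pickle.load(open(f,'rb')); c=np.array([.6328,-.175]); d=np.array([.891,-.454]); n=np.array([.454,.891])
    im=cv2.cvtColor(s['img'],cv2.COLOR_RGB2GRAY).astype(np.float32)
    print(f)
    for lo,hi in ((-.009,-.003),(-.003,.003),(.003,.009),(-.009,.009)):
        row=[]
        for v in np.arange(.016,-.0161,-.001):
            P=np.array([proj(s,[*(c+d*u+n*v),.113]) for u in np.arange(lo,hi,.0005)],np.float32)
            row.append(cv2.remap(im,P[None,:,0],P[None,:,1],cv2.INTER_LINEAR).mean())
        print(np.round(row).astype(int).tolist())
E
```

```text
f.pkl
[196, 167, 117, 83, 73, 75, 80, 89, 93, 93, 93, 93, 84, 63, 69, 87, 93, 94, 86, 73, 83, 91, 92, 92, 92, 90, 81, 75, 77, 83, 104, 130, 152]
[187, 150, 105, 82, 84, 92, 92, 92, 92, 92, 92, 92, 84, 61, 66, 87, 92, 92, 87, 71, 80, 91, 91, 91, 91, 91, 92, 90, 84, 79, 101, 122, 111]
[183, 199, 195, 158, 117, 107, 99, 92, 91, 91, 92, 92, 85, 66, 73, 87, 92, 92, 84, 71, 83, 90, 91, 90, 91, 95, 103, 105, 124, 171, 181, 167, 143]
[189, 172, 139, 107, 92, 91, 90, 91, 92, 92, 93, 92, 84, 63, 69, 87, 92, 93, 85, 72, 82, 91, 91, 91, 91, 92, 92, 90, 95, 111, 129, 139, 135]
hh.pkl
[246, 252, 251, 236, 194, 162, 148, 137, 133, 132, 132, 133, 124, 86, 83, 109, 131, 129, 113, 86, 73, 73, 74, 74, 73, 76, 82, 88, 97, 113, 126, 128, 129]
[239, 245, 210, 147, 134, 134, 134, 133, 134, 133, 134, 134, 124, 88, 88, 121, 134, 132, 122, 94, 76, 75, 76, 76, 75, 76, 76, 76, 76, 78, 99, 123, 128]
[200, 241, 219, 174, 139, 128, 128, 132, 134, 134, 134, 134, 125, 87, 82, 110, 131, 132, 124, 102, 82, 78, 83, 85, 83, 76, 73, 74, 78, 95, 127, 143, 135]
[228, 246, 227, 186, 155, 141, 137, 134, 134, 133, 134, 134, 124, 87, 84, 114, 132, 131, 120, 94, 77, 75, 78, 78, 77, 76, 77, 79, 84, 95, 117, 131, 131]
```

```bash
python3 -m jog '[{"travel":[0.01,-0.004,-0.03],"spin":0},{"travel":[0.008,-0.0044,-0.04],"spin":0},{"travel":[0,0,-0.03],"spin":0},{"travel":[0,0,-0.007],"spin":0},{"travel":[0,0,0],"spin":0}]' 
python3 -m jog '[{"travel":[0,0,0],"spin":0},{"travel":[0,0,-0.004],"spin":0},{"travel":[0,0,-0.004],"spin":0},{"travel":[0,0,0],"spin":0},{"travel":[0,0,0],"spin":0}]'
```

```text
t: 12.35
eef_pos: [0.6331, -0.1751, 0.1834]
eef_rot: [3.055, -0.734, 0.001]
force: [0.9, -0.7, -0.7]
gripper_width: 0.129
finger_force: 40.0
t: 12.98
eef_pos: [0.6329, -0.1752, 0.1745]
eef_rot: [3.054, -0.734, -0.001]
force: [-1.1, -1.6, -1.5]
gripper_width: 0.124
finger_force: 40.0
```

```bash
python3 -m jog '[{"travel":[0,0,-0.002],"spin":0},{"travel":[0,0,-0.002],"spin":0},{"travel":[0,0,0],"spin":0},{"travel":[0,0,0],"spin":0},{"travel":[0,0,0],"spin":0}]'
```

```text
t: 13.6
eef_pos: [0.6329, -0.1751, 0.1704]
eef_rot: [3.054, -0.734, -0.001]
force: [-1.4, -2.6, -2.3]
gripper_width: 0.126
finger_force: 40.0
```

```bash
python3 -m jog '[{"travel":[0,0,0],"spin":10},{"travel":[0,0,0],"spin":10},{"travel":[0,0,0],"spin":10},{"travel":[0,0,0],"spin":10},{"travel":[0,0,0],"spin":10}]'
python3 -c "
from h import *
print(env.read_state()['wrist_torque'].round(3),tooly()[1])"
python3 -m jog '[{"travel":[0,0,0],"spin":5},{"travel":[0,0,0],"spin":4},{"travel":[0,0,0],"spin":3},{"travel":[0,0,0],"spin":0},{"travel":[0,0,0],"spin":0}]'
python3 -c "
from h import *
print(env.read_state()['wrist_torque'].round(3),tooly()[1])"
```

```text
t: 14.22
eef_pos: [0.633, -0.1759, 0.1706]
eef_rot: [3.076, 0.633, -0.0]
force: [-0.5, -7.7, -3.2]
gripper_width: 0.128
finger_force: 40.0
[-2.016  0.242 -0.08 ] -66.73624513158443
t: 14.85
eef_pos: [0.633, -0.1759, 0.1707]
eef_rot: [2.995, 0.943, -0.001]
force: [-1.3, -7.3, -2.8]
gripper_width: 0.128
finger_force: 40.0
[-1.942  0.314 -0.074] -55.062779940688166
```

```bash
for i in 1; do python3 -m jog '[{"travel":[0,0,0],"spin":3},{"travel":[0,0,0],"spin":3},{"travel":[0,0,0],"spin":2},{"travel":[0,0,0],"spin":0},{"travel":[0,0,0],"spin":0}]'
python3 -c "
from h import *
print(env.read_state()['wrist_torque'].round(3),tooly()[1])"; done
python3 -m jog '[{"travel":[0,0,0],"spin":2},{"travel":[0,0,0],"spin":2},{"travel":[0,0,0],"spin":2},{"travel":[0,0,0],"spin":0},{"travel":[0,0,0],"spin":0}]'
python3 -c "
from h import *
print(env.read_state()['wrist_torque'].round(3),tooly()[1])"
```

```text
t: 15.48
eef_pos: [0.633, -0.1758, 0.1706]
eef_rot: [2.922, 1.149, -0.001]
force: [-1.3, -6.8, -2.7]
gripper_width: 0.127
finger_force: 40.0
[-1.909  0.213 -0.019] -47.06061470331122
t: 16.1
eef_pos: [0.633, -0.1758, 0.1707]
eef_rot: [2.858, 1.301, -0.001]
force: [-0.6, -7.1, -3.1]
gripper_width: 0.129
finger_force: 40.0
[-1.828  0.284 -0.071] -41.06097462710289
```

```bash
python3 -m jog '[{"travel":[0,0,0],"spin":2},{"travel":[0,0,0],"spin":2},{"travel":[0,0,0],"spin":0},{"travel":[0,0,0],"spin":0},{"travel":[0,0,0],"spin":0}]'
python3 -c "
from h import *
print(env.read_state()['wrist_torque'].round(3),tooly()[1])"
python3 -m jog '[{"travel":[0,0,0],"spin":2},{"travel":[0,0,0],"spin":2},{"travel":[0,0,0],"spin":0},{"travel":[0,0,0],"spin":0},{"travel":[0,0,0],"spin":0}]'
python3 -c "
from h import *
print(env.read_state()['wrist_torque'].round(3),tooly()[1])"
```

```text
t: 16.73
eef_pos: [0.633, -0.1758, 0.1706]
eef_rot: [2.811, 1.399, -0.001]
force: [-0.5, -7.5, -2.4]
gripper_width: 0.127
finger_force: 40.0
[-1.859  0.164 -0.19 ] -37.07173400099124
t: 17.35
eef_pos: [0.633, -0.1758, 0.1706]
eef_rot: [2.761, 1.496, -0.001]
force: [-0.4, -7.4, -3.2]
gripper_width: 0.126
finger_force: 40.1
[-1.733  0.193 -0.436] -33.08392644607359
```

The torque rises to 0.44 N m past −37°, so the screw is at its stop. I'll relieve it, lift and check the slot angle.

```bash
python3 -m jog '[{"travel":[0,0,0],"spin":-6},{"travel":[0,0,0],"spin":-5},{"travel":[0,0,0],"spin":0},{"travel":[0,0,0.01],"spin":0},{"travel":[0,0,0.02],"spin":0}]'
python3 -m jog '[{"travel":[0,0,0.045],"spin":0},{"travel":[-0.007,-0.007,0.045],"spin":0},{"travel":[-0.007,-0.007,0],"spin":0},{"travel":[0,0,0],"spin":0},{"travel":[0,0,0],"spin":0}]'
python3 - <<'E'
from h import *
s=snap('wrist','k.png'); p,y,M=tooly(); print(p,y)
for r in env.cut_out('lock_slot','wrist')[:2]: print(r['xy'],r['confidence'],atz(s,r['xy'],.113))
im=rect(s,[.633,-.1751],.113,half=.025); g=cv2.cvtColor(im,cv2.COLOR_RGB2GRAY).astype(np.float32)
a,b=lineang(g,80,np.arange(-90,90,2.)); print(a,np.round(b[::3],1))
cv2.imwrite('pics/k2.png',np.hstack([cv2.resize(im,(400,400)),cv2.resize(s['img'][100:300,180:380],(400,400))])[:,:,::-1])
E
```

```text
t: 17.98
eef_pos: [0.6327, -0.1745, 0.2009]
eef_rot: [-2.89, -1.229, 0.001]
force: [1.6, -0.4, -0.9]
gripper_width: 0.125
finger_force: 40.0
t: 18.6
eef_pos: [0.6188, -0.1888, 0.2894]
eef_rot: [-2.891, -1.226, 0.002]
force: [0.6, 0.1, -0.8]
gripper_width: 0.124
finger_force: 40.0
[ 0.61890465 -0.18873332  0.2894405 ] -44.01380607942042
[284.7, 168.2] 0.95 [ 0.63320054 -0.1745528   0.113     ]
36.0 [1.6 1.5 1.6 1.7 1.7 1.7 1.7 1.7 1.7 1.8 1.9 2.  1.9 1.9 1.8 1.7 1.4 1.1
 1.7 2.5 3.6 4.3 3.6 2.5 1.7 1.2 1.3 1.3 1.4 1.5]
```

```bash
python3 -m jog '[{"travel":[-0.011,0.043,0],"spin":10.5},{"travel":[-0.011,0.043,0],"spin":10.5},{"travel":[-0.011,0.043,0],"spin":10.5},{"travel":[-0.011,0.043,0],"spin":10.5},{"travel":[-0.011,0.043,0],"spin":10.5}]' >/dev/null
python3 -m jog '[{"travel":[-0.011,0.043,0],"spin":10.5},{"travel":[-0.011,0.043,0],"spin":10.5},{"travel":[-0.011,0.043,0],"spin":10.5},{"travel":[-0.011,0.043,0],"spin":10.5},{"travel":[-0.011,0.043,0],"spin":10.5}]' 
python3 -m jog '[{"travel":[-0.011,0.043,0],"spin":10.5},{"travel":[-0.011,0.043,0],"spin":10.5},{"travel":[-0.004,0.008,0],"spin":8},{"travel":[0,0,0],"spin":0},{"travel":[0,0,0],"spin":0}]' 
python3 -c "
from h import *
p,y,M=tooly(); print(p,y,M[:,2])"
```

```text
t: 19.95
eef_pos: [0.5083, 0.2425, 0.2901]
eef_rot: [-0.778, -3.043, 0.001]
force: [0.3, -0.5, 0.1]
gripper_width: 0.127
finger_force: 40.0
t: 20.58
eef_pos: [0.4831, 0.3345, 0.2904]
eef_rot: [-0.006, -3.141, 0.0]
force: [0.0, -0.4, -0.3]
gripper_width: 0.127
finger_force: 40.0
[0.4831268  0.33454817 0.29041108] 89.76580669941198 [-3.00399267e-04 -2.79123569e-04 -9.99999916e-01]
```

```bash
python3 -m jog '[{"travel":[0,0.0007,-0.04],"spin":0},{"travel":[0,0,-0.05],"spin":0},{"travel":[0,0,-0.05],"spin":0},{"travel":[0,0,-0.025],"spin":0},{"travel":[0,0,0],"spin":0}]'
python3 -m jog '[{"travel":[0,0,-0.008],"spin":0},{"travel":[0,0,-0.008],"spin":0},{"travel":[0,0,-0.008],"spin":0},{"travel":[0,0,0],"spin":0},{"travel":[0,0,0],"spin":0}]'
```

```text
t: 21.2
eef_pos: [0.4826, 0.3345, 0.1239]
eef_rot: [-0.006, -3.139, 0.003]
force: [0.2, 0.3, -0.4]
gripper_width: 0.123
finger_force: 40.0
t: 21.82
eef_pos: [0.4834, 0.3358, 0.1027]
eef_rot: [0.001, 3.14, 0.001]
force: [-1.3, -2.4, 9.4]
gripper_width: 0.128
finger_force: 40.0
```

```bash
python3 -m jog '[{"travel":[-0.0007,-0.0015,0.002],"spin":0},{"travel":[0,0,0],"spin":0},{"travel":[0,0,-0.003],"spin":0},{"travel":[0,0,-0.002],"spin":0},{"travel":[0,0,0],"spin":0}]'
python3 -c "
from h import *
s=env.read_state(); print(s['force'],s['wrist_torque'])
s=snap('wrist','l.png')
i=s['img'][150:300,190:390]
cv2.imwrite('pics/l2.png',cv2.resize(i,(800,600),interpolation=cv2.INTER_CUBIC)[:,:,::-1])
"
```

```text
t: 22.45
eef_pos: [0.4822, 0.334, 0.0982]
eef_rot: [-0.001, -3.141, 0.001]
force: [0.5, -0.2, -1.6]
gripper_width: 0.125
finger_force: 40.0
[ 0.53865418 -0.16323501 -1.63893898] [-0.08499608 -0.01877907  0.03562399]
```

Clear of the chamfer now, with no contact force. I'll carry on down.

```bash
python3 -m jog '[{"travel":[0,0,-0.006],"spin":0},{"travel":[0,0,-0.006],"spin":0},{"travel":[0,0,-0.006],"spin":0},{"travel":[0,0,-0.004],"spin":0},{"travel":[0,0,0],"spin":0}]'
python3 -m jog '[{"travel":[0,0,-0.004],"spin":0},{"travel":[0,0,-0.001],"spin":0},{"travel":[0,0,0],"spin":0},{"travel":[0,0,0],"spin":0},{"travel":[0,0,0],"spin":0}]'
```

```text
t: 23.12
eef_pos: [0.4822, 0.334, 0.0762]
eef_rot: [-0.001, -3.141, 0.001]
force: [0.9, -1.4, -1.1]
gripper_width: 0.129
finger_force: 40.0
t: 23.75
eef_pos: [0.4822, 0.3341, 0.0716]
eef_rot: [-0.001, -3.141, 0.0]
force: [1.0, -2.0, -1.9]
gripper_width: 0.133
finger_force: 40.0
```

```bash
python3 -m jog '[{"travel":[0,0,-0.001],"spin":0},{"travel":[0,0,-0.001],"spin":0},{"travel":[0,0,-0.0005],"spin":0},{"travel":[0,0,0],"spin":0},{"travel":[0,0,0],"spin":0}]'
```

```text
t: 24.38
eef_pos: [0.4823, 0.3341, 0.0691]
eef_rot: [0.001, 3.141, 0.0]
force: [1.3, -4.2, 0.2]
gripper_width: 0.129
finger_force: 40.0
```

```bash
python3 -m jog '[{"travel":[0,0,-0.001],"spin":0},{"travel":[0,0,-0.0005],"spin":0},{"travel":[0,0,0],"spin":0},{"travel":[0,0,0],"spin":0},{"travel":[0,0,0],"spin":0}]'
```

```text
t: 25.0
eef_pos: [0.4825, 0.3342, 0.069]
eef_rot: [0.001, 3.141, 0.0]
force: [-4.4, -7.5, 13.7]
gripper_width: 0.123
finger_force: 40.0
```

```bash
python3 -m jog '[{"travel":[0,0,0],"spin":0},{"travel":[0,0,0],"spin":0},{"travel":[0,0,0],"spin":0},{"travel":[0,0,0],"spin":0},{"travel":[0,0,0.01],"spin":0}]' 0.06
python3 -m jog '[{"travel":[0,0,0.05],"spin":0},{"travel":[-0.015,0,0.05],"spin":0},{"travel":[-0.02,0,0.05],"spin":0},{"travel":[0,0,0.03],"spin":0},{"travel":[0,0,0],"spin":0}]'
python3 - <<'E'
from h import *
s=snap('wrist','m.png'); p,y,M=tooly(); print(p,y)
r=env.cut_out('key_handle','wrist'); print([(q['xy'],q['confidence'],cv2.boundingRect(q['region'].astype(np.uint8))) for q in r])
c=np.array([.4825,.3345])
for d in ((-.022,0,.102),(.022,0,.102),(0,0,.055),(0,.015,.055),(0,-.015,.055),(-.022,0,.064)): print(d,proj(s,[c[0]+d[0],c[1]+d[1],d[2]]).round(1))
u,v=[int(q) for q in proj(s,[.4825,.3345,.07])]
cv2.imwrite('pics/m2.png',cv2.resize(s['img'][v-60:v+60,u-80:u+80],(800,600),interpolation=cv2.INTER_CUBIC)[:,:,::-1]); print(u,v)
E
```

```text
t: 25.62
eef_pos: [0.4819, 0.3339, 0.0773]
eef_rot: [-0.001, -3.14, 0.001]
force: [-0.9, -0.2, 0.6]
gripper_width: 0.611
finger_force: 0.0
t: 26.25
eef_pos: [0.4477, 0.3345, 0.2611]
eef_rot: [0.001, 3.138, 0.004]
force: [-0.5, 0.5, -0.3]
gripper_width: 0.646
finger_force: 0.0
[0.44742992 0.33427329 0.2588872 ] 89.96934588336131
[([282.8, 219.4], 0.65, (269, 197, 28, 52))]
(-0.022, 0, 0.102) [281.2 204.4]
(0.022, 0, 0.102) [281.3 250.1]
(0, 0, 0.055) [281.4 214. ]
(0, 0.015, 0.055) [295.8 214. ]
(0, -0.015, 0.055) [267. 214.]
(-0.022, 0, 0.064) [281.3 195.3]
281 217
```

View pics/m2.png

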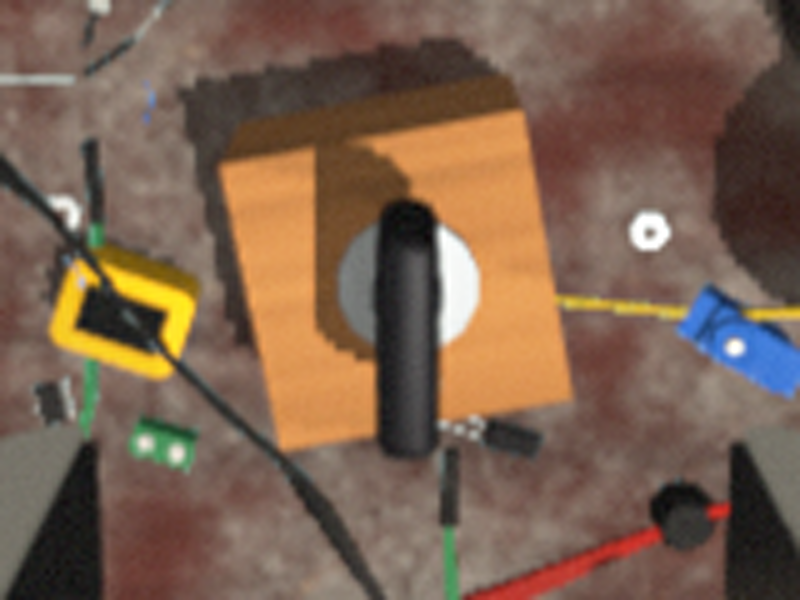

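The key stands upright, its flange flat on the block at crop (408,285), so it is home. On to the thumbscrew.

```bash
python3 -m jog '[{"travel":[0.013,-0.047,0.01],"spin":0},{"travel":[0.013,-0.047,0],"spin":0},{"travel":[0.013,-0.047,0],"spin":0},{"travel":[0.013,-0.047,0],"spin":0},{"travel":[0.013,-0.047,0],"spin":0}]' >/dev/null
python3 -m jog '[{"travel":[0.013,-0.047,0],"spin":4},{"travel":[0.013,-0.047,0],"spin":4},{"travel":[0.013,-0.047,0],"spin":4},{"travel":[0.013,-0.047,0],"spin":3},{"travel":[0.013,-0.047,0],"spin":3}]' >/dev/null
python3 -m jog '[{"travel":[0,0,0],"spin":0},{"travel":[0,0,0],"spin":0},{"travel":[0,0,0],"spin":0},{"travel":[0,0,0],"spin":0},{"travel":[0,0,0],"spin":0}]'
python3 - <<'E'
from h import *
s=snap('wrist','n.png'); p,y,M=tooly(); print(p,y)
for r in env.cut_out('thumb_wing','wrist')[:2]:
    m=r['region'].astype(np.uint8); print(r['xy'],r['confidence'],atz(s,r['xy'],.132),cv2.boundingRect(m),cv2.minAreaRect(cv2.findNonZero(m)))
for c in [(.5775,-.1385)]:
  for a in (10,18,26):
    d=np.array([np.cos(np.radians(a)),np.sin(np.radians(a))])*.018
    print(a,[proj(s,[c[0]+k*d[0],c[1]+k*d[1],z]).round(1).tolist() for z in (.148,.116) for k in (-1,1)])
# brass mask rows
hsv=cv2.cvtColor(s['img'],cv2.COLOR_RGB2HSV); 
b=((hsv[:,:,0]>14)&(hsv[:,:,0]<28)&(hsv[:,:,1]>150)).astype(np.uint8)
for v in range(120,260,8):
    x=np.where(b[v,200:360])[0]+200
    if len(x): print(v,x.min(),x.max(),len(x))
t=snap('side'); print('head base',atz(t,(353,227),0),'box',atz(t,(395,283),.0))
print(env.read_state()['joints'].round(2))
E
```

```text
t: 28.22
eef_pos: [0.5773, -0.1354, 0.2678]
eef_rot: [-0.491, 3.103, -0.0]
force: [0.3, -0.3, 0.3]
gripper_width: 0.644
finger_force: 0.0
[ 0.57728418 -0.1354582   0.26777459] 107.99433681250528
[278.1, 191.5] 0.65 [ 0.57430123 -0.13968804  0.132     ] (267, 173, 23, 46) ((278.0, 195.5), (45.0, 22.0), 90.0)
[222.8, 233.9] 0.42 [ 0.62425076 -0.1734446   0.132     ] (207, 216, 33, 34) ((224.12196350097656, 231.59756469726562), (32.17179489135742, 31.07857894897461), 38.65980529785156)
10 [[281.2, 177.6], [275.0, 221.4], [281.3, 171.4], [275.8, 211.2]]
18 [[277.9, 177.4], [278.1, 221.6], [278.4, 171.2], [278.6, 211.4]]
26 [[274.7, 177.6], [281.2, 221.4], [275.5, 171.4], [281.4, 211.2]]
152 330 330 1
176 273 280 7
184 268 287 20
192 267 287 19
200 270 278 7
208 272 282 11
216 273 281 9
head base [0.74543325 0.1408168  0.        ] box [ 0.76727383 -0.12296165  0.        ]
[-0.27 -0.07  1.55  0.    1.66 -2.16]
```

The wing fills rows 173–219 near column 277, within 1–2 px of the prediction for +18°, so I'll descend and grip it.

```bash
python3 -m jog '[{"travel":[0.0003,-0.0032,-0.04],"spin":0},{"travel":[0,0,-0.05],"spin":0},{"travel":[0,0,-0.04],"spin":0},{"travel":[0,0,-0.02],"spin":0},{"travel":[0,0,0],"spin":0}]'
python3 -m jog '[{"travel":[0,0,0],"spin":0},{"travel":[0,0,0],"spin":0},{"travel":[0,0,0],"spin":0},{"travel":[0,0,0],"spin":0},{"travel":[0,0,0],"spin":0}]' 0 30
python3 -m jog '[{"travel":[0,0,0],"spin":0},{"travel":[0,0,0],"spin":0},{"travel":[0,0,0],"spin":0},{"travel":[0,0,0],"spin":0},{"travel":[0,0,0],"spin":0}]'
python3 -c "
from h import *
print(env.read_state()['wrist_torque'].round(3),tooly()[1])"
```

```text
t: 29.0
eef_pos: [0.5774, -0.139, 0.1171]
eef_rot: [0.49, -3.102, -0.001]
force: [-0.8, -0.8, 0.4]
gripper_width: 0.646
finger_force: 0.0
t: 29.62
eef_pos: [0.5776, -0.1391, 0.1177]
eef_rot: [0.491, -3.103, 0.0]
force: [0.2, -0.5, 0.8]
gripper_width: 0.16
finger_force: 0.0
t: 30.25
eef_pos: [0.578, -0.1405, 0.1178]
eef_rot: [-0.489, 3.102, -0.004]
force: [3.9, -11.2, -1.9]
gripper_width: 0.101
finger_force: 30.0
[-1.82  -0.719  0.044] 107.9300351434434
```

```bash
python3 -m jog '[{"travel":[0.0005,-0.0016,0],"spin":0},{"travel":[0,0,0],"spin":0},{"travel":[0,0,0],"spin":-4},{"travel":[0,0,0],"spin":-6},{"travel":[0,0,0],"spin":-10}]'
python3 -c "
from h import *
print(env.read_state()['wrist_torque'].round(3),tooly()[1])"
```

```text
t: 30.88
eef_pos: [0.5781, -0.1409, 0.1178]
eef_rot: [0.063, 3.141, -0.001]
force: [-0.8, -3.3, 1.2]
gripper_width: 0.106
finger_force: 30.0
[-0.546  0.108  0.028] 87.69976207024311
```

```bash
python3 -m jog '[{"travel":[0,0,0],"spin":-10},{"travel":[0,0,0],"spin":-10},{"travel":[0,0,0],"spin":-10},{"travel":[0,0,0],"spin":-10},{"travel":[0,0,0],"spin":-10}]'
python3 -m jog '[{"travel":[0,0,0],"spin":-6},{"travel":[0,0,0],"spin":-4},{"travel":[0,0,0],"spin":-4},{"travel":[0,0,0],"spin":0},{"travel":[0,0,0],"spin":0}]'
python3 -c "
from h import *
print(env.read_state()['wrist_torque'].round(3),tooly()[1])"
python3 -m jog '[{"travel":[0,0,0],"spin":-3},{"travel":[0,0,0],"spin":-3},{"travel":[0,0,0],"spin":-2},{"travel":[0,0,0],"spin":0},{"travel":[0,0,0],"spin":0}]'
python3 -c "
from h import *
print(env.read_state()['wrist_torque'].round(3),tooly()[1])"
```

```text
t: 31.5
eef_pos: [0.5778, -0.1417, 0.1178]
eef_rot: [1.387, 2.819, -0.004]
force: [-5.0, -8.4, 2.5]
gripper_width: 0.105
finger_force: 30.0
t: 32.12
eef_pos: [0.5776, -0.1419, 0.1178]
eef_rot: [1.713, 2.633, -0.004]
force: [-5.7, -8.8, 3.7]
gripper_width: 0.106
finger_force: 30.0
[-1.711  1.158 -0.041] 23.928848813273305
t: 32.75
eef_pos: [0.5774, -0.1419, 0.1178]
eef_rot: [1.892, 2.508, -0.004]
force: [-7.7, -9.8, 3.0]
gripper_width: 0.105
finger_force: 30.0
[-1.725  1.3   -0.042] 15.92642087670312
```

```bash
python3 -m jog '[{"travel":[-0.0008,-0.001,0],"spin":-2},{"travel":[0,0,0],"spin":-2},{"travel":[0,0,0],"spin":-2},{"travel":[0,0,0],"spin":0},{"travel":[0,0,0],"spin":0}]'
python3 -c "
from h import *
print(env.read_state()['wrist_torque'].round(3),tooly()[1])"
python3 -m jog '[{"travel":[0,0,0],"spin":-2},{"travel":[0,0,0],"spin":-2},{"travel":[0,0,0],"spin":0},{"travel":[0,0,0],"spin":0},{"travel":[0,0,0],"spin":0}]'
python3 -c "
from h import *
print(env.read_state()['wrist_torque'].round(3),tooly()[1])"
```

```text
t: 33.38
eef_pos: [0.5772, -0.142, 0.1178]
eef_rot: [2.021, 2.405, -0.001]
force: [-1.8, -5.3, 1.8]
gripper_width: 0.106
finger_force: 30.0
[-1.068  0.386 -0.019] 9.901498630094805
t: 34.0
eef_pos: [0.5772, -0.142, 0.1178]
eef_rot: [2.103, 2.333, -0.001]
force: [-2.7, -4.9, 2.7]
gripper_width: 0.108
finger_force: 30.4
[-1.067  0.468  0.432] 5.930266676666736
```

```bash
python3 -m jog '[{"travel":[0,0,0],"spin":1},{"travel":[0,0,0],"spin":0},{"travel":[0,0,0],"spin":0},{"travel":[0,0,0],"spin":0},{"travel":[0,0,0],"spin":0}]' >/dev/null
python3 -c "
from h import *
print(env.read_state()['wrist_torque'].round(3),tooly()[1])"
python3 -m jog '[{"travel":[0,0,0],"spin":1},{"travel":[0,0,0],"spin":0},{"travel":[0,0,0],"spin":0},{"travel":[0,0,0],"spin":0},{"travel":[0,0,0],"spin":0}]' >/dev/null
python3 -c "
from h import *
print(env.read_state()['wrist_torque'].round(3),tooly()[1])"
```

```text
[-1.039  0.495  0.32 ] 6.9254521798376665
[-1.002  0.447  0.072] 7.9079885578854405
```

```bash
python3 -m jog '[{"travel":[0,0,0],"spin":10},{"travel":[0,0,0],"spin":10},{"travel":[0,0,0],"spin":10},{"travel":[0,0,0],"spin":10},{"travel":[0,0,0],"spin":10}]' >/dev/null
python3 -m jog '[{"travel":[0.0004,0.0005,0],"spin":10},{"travel":[0.0004,0.0005,0],"spin":10},{"travel":[0,0,0],"spin":10},{"travel":[0,0,0],"spin":6},{"travel":[0,0,0],"spin":4}]'
python3 -m jog '[{"travel":[0,0,0],"spin":0},{"travel":[0,0,0],"spin":0},{"travel":[0,0,0],"spin":0},{"travel":[0,0,0],"spin":0},{"travel":[0,0,0],"spin":0}]'
python3 - <<'E'
from h import *
print(env.read_state()['wrist_torque'].round(3),tooly()[1])
s=snap('side')
for t,z in [('key_handle',.084),('multimeter',.02),('jar_white',.05),('bottle_dark',.06),('screwdriver',.012)]:
    print(t,[(q['xy'],q['confidence']) for q in env.find_in(t,'side')[:1]])
E
```

```text
t: 36.5
eef_pos: [0.5781, -0.1408, 0.1178]
eef_rot: [0.221, -3.134, 0.001]
force: [-2.2, -3.1, 2.8]
gripper_width: 0.107
finger_force: 30.0
t: 37.12
eef_pos: [0.5781, -0.1407, 0.1177]
eef_rot: [-0.218, 3.134, -0.0]
force: [-2.0, -5.4, 4.3]
gripper_width: 0.105
finger_force: 30.0
[-0.699  0.458 -0.02 ] 97.94666010295683
key_handle [([262.8, 186.0], 0.7)]
multimeter [([260.4, 338.1], 0.79)]
jar_white [([254.4, 172.7], 0.51)]
bottle_dark []
screwdriver [([266.6, 277.9], 0.76)]
```

```bash
python3 -c "
from workcell import env
print(env.sign_off())"
```

```text
the job is handed in; nothing more can be done
None
```

The job is handed in at about 37 s: the lock screw is at its anticlockwise stop, the key is home in its block, and the thumbscrew was seated and backed off about 90° with its wing still gripped.

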